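# Press the pen torch into its charging dock

### The arm

A 6-joint arm with a two-finger parallel gripper is mounted at the origin on a cart in front of the work surface, level with it; the furniture and walls round the work are solid. World frame = base frame: x ahead of the robot, y to its left, z up, the work surface at z = 0. Lengths are in m, angles in rad, forces in N, time in s.
With the tool pointing down it reaches from about 0.4 to 0.825 m from the base axis. Payload 7 kg.
Tool frame: the origin (TCP) lies at the very end of the fingers, on their centre line; the grasp point (between the pads) lies 19 mm behind it (arm.grip_point_offset is the distance from the TCP to the grasp point, in m); z points along the fingers, y is the line along which they close (so a half turn about z gives the same grasp; the last joint's range is limited). The gripper opens to 88 mm and grips with 3 to 60 N. Pads are 19 mm wide; open, the fingers measure 130 mm over their backs; the gripper's body (78 mm by 193 mm) begins 47 mm behind the grasp point.
Start: joints at [1.391, 0.359, 0.012, 0, -1.224, -0.288], TCP at [0.304, 0.602, 0.227] pointing down, gripper open.
Joint ranges: [-3.07, 3.07], [-1.43, 2.12], [-1.02, 1.25], [-3.03, 1.67], [-3.05, -0], [-3.03, 3.03]. Speed limits (rad/s): [2.39, 2.39, 3.01, 3.14, 3.14, 3.14].

### API

Orientations are given as [roll, pitch, yaw] about the fixed x, y, z axes, in that order (R = Rz(yaw) Ry(pitch) Rx(roll)).
In Python, from station import arm, cams gives the robot as it stands.
- The arm moves only by the shell command python3 -m handwheel 'ROWS' [FORCE]. ROWS is JSON, a list that holds one entry, the list of rows, each a list of 7 numbers: the shift along the tool's x, y, z normalised to -1 to 1, where 1 is 0.08 m, then the turn, a rotation vector about the tool's x, y, z normalised to -1 to 1, where 1 is 0.5 rad, then the closure in counts, from 0 (fully open) to 255 (shut). In form: [[[x, y, z, wx, wy, wz, hand], ...]]. A call has 1 to 5 rows; each row is the pose to reach, as a shift and turn from the pose commanded when the call began, along the tool's axes at that moment; what a row does not reach only later rows make up. A row lasts 1/8 s, in which the tool goes at most 62.5 mm and 10.7 degrees, less where a joint would pass 70% of its speed; a pose out of reach is approached as far as the arm can. A call with a number of a shift or a turn outside -1 to 1 is refused whole. A call with a gripper value outside its range is refused whole. The fingers move at their own pace and stop on an object; FORCE is the grip in N (left out, the last holds). Time passes only in rows, so rows that repeat a pose let the fingers close. It gives the time, the measured TCP pose, the force, the opening and the grip force at its end, in the units of the state.
- arm.get_state(): the state, without advancing time (a new reading comes with each control period).
- cams.grab_frame(name): name is "scene" or "top" or "wrist"; returns the picture (400x640x3 uint8, blue, green, red); there is no depth.
- cams.camera_info(name): a dict with "camera_matrix" (3x3 intrinsics, pixels), "dist_coeffs" ([k1, k2, p1, p2, k3] as OpenCV has them; the pictures are not rectified), "R" (3x3) and "t" (3): a world point X has camera coordinates R X + t; the wrist camera has in their place "hand_eye" (4x4, takes a point from camera to tool coordinates, whose origin is the TCP and whose axes are the flange's). Camera axes: x right, y down, z forward; pixel columns grow to the right and rows downward; lengths in m; the calibration is good to about 2 mm. A picture is of the moment at which its call begins: read the wrist's pose just before it. camera_info takes no time and is no camera call.
- arm.job_done(): hands the job in; it is judged then, once.
The state is a dict: "t": time; "q": joint angles; "qd": joint speeds; "joint_efforts": joint torques, N m; "eef_pos": TCP position; "ee_rot": TCP orientation; "force": force on the tool from outside, world axes, zero at the start; "moment": the same for the moment, N m; "width": finger opening in m; "gripper_force": force on a finger pad.
Only numpy, scipy, OpenCV 4.12 (cv2) and the standard library are available. Lean on these libraries where they do the work, as an engineer would, in place of code of your own. Each camera call takes 0.05 s, during which the arm holds its last target. There are 200 camera calls.

### The job

Put the pen torch on charge: take it from the wooden rest and press it straight down into both spring clips of the white dock, narrow tail toward the hooded socket but still clear of the hood, until the clips snap round it. Then slide it along in the clips until its tail is fully home under the hood against the contact, and let go. Feel your way and never push it against the dock with more than 30 N, and leave the other things on the desk where they are.

Things in the scene. Friction and masses are not known exactly. Their poses are not given: they have to be found in the camera images.
- torch_mid (a point): centre of the pen torch's barrel, on its axis: a plain round aluminium barrel, 20 mm in diameter, 120 mm long, 0.06 to 0.11 kg. x runs along the axis from the glass head to the narrow tail. It starts lying level in the wooden rest, axis 30 mm above the desk. Grip it across the barrel within 10 mm of this point
- torch_tail (a point): end of the narrow black tail pin (12 mm diameter, 12 mm long, on the +x end of the barrel), on the axis, 72 mm from torch_mid along the torch's +x
- torch_head (a point): glass head end of the torch, on the axis, 60 mm from torch_mid along the torch's -x
- torch: the whole pen torch, origin at torch_mid, same axes
- pen_rest: fixed wooden pen rest, origin at the centre of its underside: foot plate 110x50x6 mm (x along the torch), two V notches 10 mm long at x = -40 and +40 mm, up to 30 mm high; free between them for the gripper's fingers, down to 6 mm above the desk
- dock: fixed white charging dock, origin under its foot plate, on the desk, midway between its two clips; x runs along the clips toward the hooded socket, z up. Foot plate x -85 to 105 mm, 64 mm wide, 10 mm thick. Above it a bar carries clips and socket. The bar is set 0 to 11 mm above its lowest position; this setting is not reported and stays put: find it by feel or camera
- dock_clip_a (a point): point on the desk below the middle of the rear clip, at dock x = -42 mm. Each clip is 12 mm long with a sprung steel finger on either side. Heights above the desk with the bar at its lowest (add its setting): lips of 4 mm radius centred 53.5 mm high, 15.6 mm apart; flared mouth 64 mm high, 42 mm wide. A torch laid on the lips has its axis 61 mm high
- dock_clip_b (a point): point on the desk below the middle of the front clip, at dock x = +42 mm, like the rear one. Pressed through the lips (about 6 to 15 N in all) the torch drops onto springy rubber saddles (they yield 1 mm per 16 N), its axis then 46 mm high (plus the bar's setting) at dock y = 0. Between the clips (x -36 to 36 mm) the gripper's fingers have room down to 24 mm below the seated axis
- dock_socket (a point): point on the desk below the socket's contact face, at dock x = 78 mm, where the torch's tail must end (torch_mid at x = 6 mm). A hood covers x 68 to 78 mm, 8 to 12 mm above the seated axis, so press the torch in with its tail at x below 66 mm (torch_mid about x = -10 mm), then slide. Sliding takes about 2 to 8 N if it is not pressed down; the force rises sharply at the contact
- clip_al (a joint): opening angle in rad of the sprung steel finger on the +y side of the rear clip: 0 shut, up to about 0.1 while the barrel passes its lip, back near 0 once the barrel is seated. Moved by the torch only
- clip_ar (a joint): opening angle in rad of the sprung steel finger on the -y side of the rear clip: 0 shut, up to about 0.1 while the barrel passes its lip, back near 0 once the barrel is seated. Moved by the torch only
- clip_bl (a joint): opening angle in rad of the sprung steel finger on the +y side of the front, socket-side clip: 0 shut, up to about 0.1 while the barrel passes its lip, back near 0 once the barrel is seated. Moved by the torch only
- clip_br (a joint): opening angle in rad of the sprung steel finger on the -y side of the front, socket-side clip: 0 shut, up to about 0.1 while the barrel passes its lip, back near 0 once the barrel is seated. Moved by the torch only
- eraser: small blue-and-white block eraser, 22x42x13 mm, a loose bystander; leave it where it is. Origin at the centre of its underside
- staple_box: small tan cardboard box, 30x52x21 mm, a loose bystander; leave it where it is. Origin at the centre of its underside
- washi: small roll of tape lying flat, 37 mm across, 15 mm high, a loose bystander; leave it where it is. Origin at the centre of its underside

How it is judged:
By the outcome, as a careful person would: the job done as asked, in the order asked, and still so for the second after the job is handed in, with the robot touching nothing.
It also fails if it takes over 51 s, if anything falls off the work surface, if the arm or the gripper's body presses on something with over 40 N, if the wrist force passes 120 N, or if a joint passes its speed limit or range.

## Working session

There is one attempt and no reset: what is moved stays moved. The work goes in short steps, Python scripts to look and compute and a shell command to move; the robot and the scene stay as the last step left them, time stands still between calls to the robot, and variables do not carry over. Pictures are saved under pics/ and viewed, at most 10 in all, crops included, and the job is handed in when it is done.

```bash
ls; mkdir -p pics
python3 - <<'E'
from station import arm,cams
import cv2
s=arm.get_state();print({k:s[k] for k in('t','eef_pos','ee_rot','width','force')})
for n in('scene','top'):
    cv2.imwrite(f'pics/{n}0.png',cams.grab_frame(n)); c=cams.camera_info(n);print(n,c)
print(cams.camera_info('wrist'))
E
```

```text
pics
{'t': 0.0, 'eef_pos': array([0.30414424, 0.60203921, 0.22560867]), 'ee_rot': array([ 3.13991901e+00, -1.41696692e-04, -4.67868742e-01]), 'width': 0.08770820848574733, 'force': array([-0.65610853, -0.38609182,  0.53005742])}
scene {'camera_matrix': array([[371.46715408,   0.        , 317.98419387],
       [  0.        , 371.46715408, 200.83730122],
       [  0.        ,   0.        ,   1.        ]]), 'dist_coeffs': array([0.0293584, 0.       , 0.       , 0.       , 0.       ]), 'R': array([[ 0.52347249, -0.85192689,  0.01404001],
       [-0.35549052, -0.23334969, -0.90508255],
       [ 0.77434039,  0.46879472, -0.42500407]]), 't': array([-0.28050303,  0.24263832,  0.4285171 ])}
top {'camera_matrix': array([[474.16356768,   0.        , 321.12332252],
       [  0.        , 474.16356768, 192.74501232],
       [  0.        ,   0.        ,   1.        ]]), 'dist_coeffs': array([-0.11142044,  0.        ,  0.        ,  0.        ,  0.        ]), 'R': array([[ 0.002831  , -0.99997544, -0.00641146],
       [-0.99854427, -0.00248149, -0.05388129],
       [ 0.05386405,  0.00655467, -0.99852676]]), 't': array([0.00547648, 0.56652758, 1.08301812])}
{'camera_matrix': array([[279.87673791,   0.        , 324.41161988],
       [  0.        , 279.87673791, 197.86702478],
       [  0.        ,   0.        ,   1.        ]]), 'dist_coeffs': array([-0.03315591,  0.        ,  0.        ,  0.        ,  0.        ]), 'hand_eye': array([[ 1.97451918e-04, -9.67254548e-01, -2.53808197e-01,
         6.99171583e-02],
       [ 9.99999153e-01,  5.17413709e-04, -1.19388978e-03,
         1.09427444e-03],
       [ 1.28611916e-03, -2.53807747e-01,  9.67253831e-01,
        -1.59467902e-01],
       [ 0.00000000e+00,  0.00000000e+00,  0.00000000e+00,
         1.00000000e+00]])}
```

View pics/top0.png

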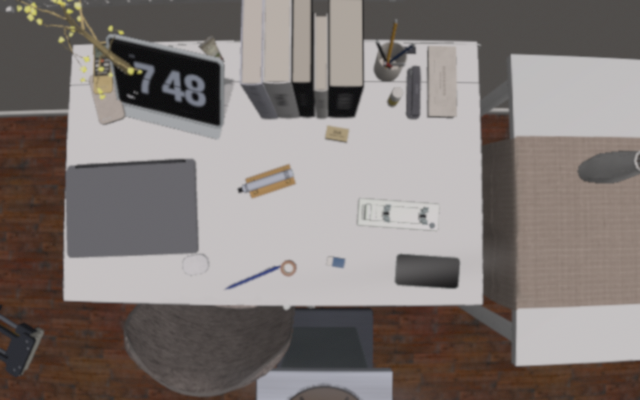

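View pics/scene0.png

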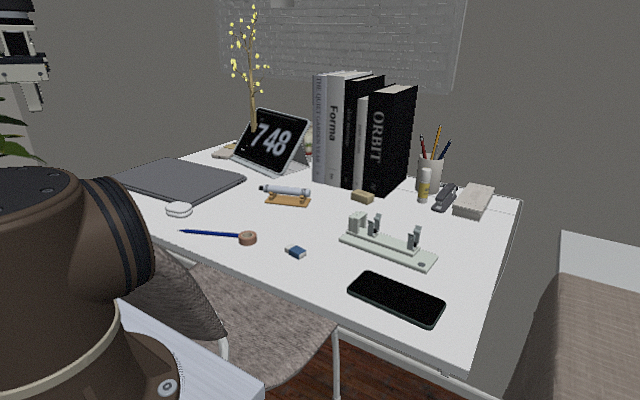

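The top view shows the torch in its rest from (240,190), dark end, to (293,178). The dock runs from (358,213), hood end, to (440,215). In the scene view the torch is at (262–308,190) and the dock hood at (357,222). I'll enlarge both to confirm which end is the tail.

Run:
```python
import cv2,numpy as np
t=cv2.imread('pics/top0.png');s=cv2.imread('pics/scene0.png')
a=cv2.resize(t[155:205,230:310],(400,250),interpolation=cv2.INTER_CUBIC)
b=cv2.resize(t[190:240,350:450],(400,200),interpolation=cv2.INTER_CUBIC)
c=cv2.resize(s[175:215,250:330],(400,200),interpolation=cv2.INTER_CUBIC)
d=cv2.resize(s[200:275,330:445],(400,261),interpolation=cv2.INTER_CUBIC)
def p(x):return cv2.copyMakeBorder(x,0,270-x.shape[0],0,0,cv2.BORDER_CONSTANT)
cv2.imwrite('pics/z1.png',np.vstack([np.hstack([p(a),p(b)]),np.hstack([p(c),p(d)])]))
```

```text
(no output)
```

View pics/z1.png

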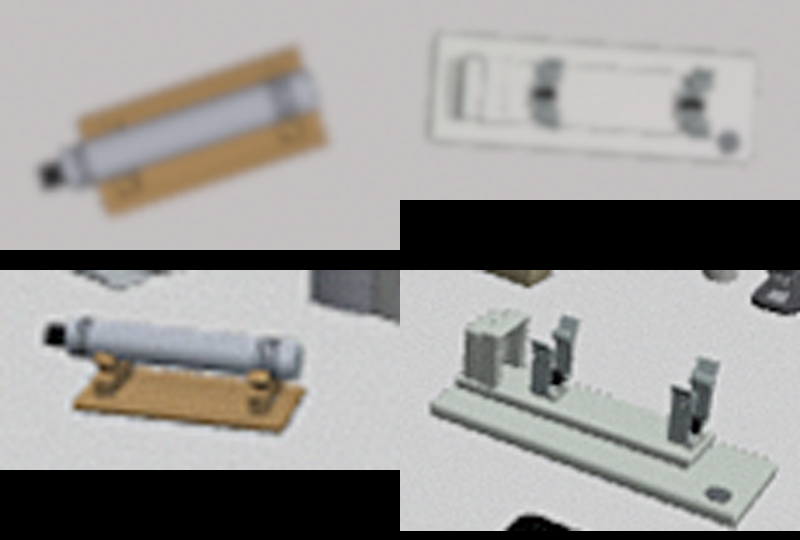

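The zoom shows the torch's black tail at top pixel (238,191) and its head at (293,173). The dock plate corners are at about (359,198), (357,224.5), (439,204) and (437.5,230.5), with the hood on the left (+y).

```bash
cat > h.py <<'E'
import numpy as np,cv2
from station import arm,cams
from scipy.spatial.transform import Rotation as Ro
def pose():
    s=arm.get_state(); return np.array(s['eef_pos']),Ro.from_euler('xyz',s['ee_rot']).as_matrix()
def ray(n,uv,P=None):
    c=cams.camera_info(n)
    d=cv2.undistortPoints(np.array(uv,float).reshape(-1,1,2),c['camera_matrix'],c['dist_coeffs']).reshape(-1,2)
    d=np.c_[d,np.ones(len(d))]
    if n=='wrist':
        H=c['hand_eye']; p,R=P
        return R@H[:3,3]+p,(R@H[:3,:3]@d.T).T
    return -c['R'].T@c['t'],d@c['R']
def cast(n,uv,z,P=None):
    o,d=ray(n,uv,P); return o+d*((z-o[2])/d[:,2])[:,None]
def proj(n,X,P=None):
    c=cams.camera_info(n);X=np.array(X,float).reshape(-1,3)
    if n=='wrist':
        H=c['hand_eye'];p,R=P; X=((X-p)@R-H[:3,3])@H[:3,:3]; 
    else: X=X@c['R'].T+c['t']
    return cv2.projectPoints(X,np.zeros(3),np.zeros(3),c['camera_matrix'],c['dist_coeffs'])[0].reshape(-1,2)
def go(tgt,yaw,P=None):
    "shift (normalised) and yaw turn from the present pose for a straight-down tool"
    p,R=pose(); G=Ro.from_euler('xyz',[np.pi,0,yaw]).as_matrix()
    print('shift',np.round(R.T@(np.array(tgt)-p)/.08,3),'turn',np.round(Ro.from_matrix(R.T@G).as_rotvec()/.5,3))
E
python3 - <<'E'
from h import *
t=cv2.imread('pics/top0.png')
T=cast('top',[(238,190.6),(293,173)],.03); print(T,np.linalg.norm(T[0]-T[1]))
h=cv2.cvtColor(t,cv2.COLOR_BGR2HSV)
m=cv2.inRange(h,(8,90,80),(25,255,255));m[:155]=0;m[205:]=0;m[:,:230]=0;m[:,310:]=0
r=cv2.minAreaRect(cv2.findNonZero(m));b=cv2.boxPoints(r);B=cast('top',b,.006);print('rest',B,B.mean(0))
D=cast('top',[(359.2,198.2),(357,224.5),(437.5,230.5),(439.2,204.2)],.01);print('dock',D,[np.linalg.norm(D[i]-D[i-1]) for i in range(4)])
x=(D[0]+D[1]-D[2]-D[3])/2;x/=np.linalg.norm(x);print('yaw',np.arctan2(x[1],x[0]),'org',D.mean(0)-.01*x)
print(pose())
E
```

```text
[[0.57017599 0.19778023 0.03      ]
 [0.61089067 0.07149118 0.03      ]] 0.13268989787301821
rest [[0.59890528 0.18358953 0.006     ]
 [0.63201923 0.08495549 0.006     ]
 [0.59039789 0.07082592 0.006     ]
 [0.55733053 0.16918818 0.006     ]] [0.59466323 0.12713978 0.006     ]
dock [[ 0.5543069  -0.08160769  0.01      ]
 [ 0.49320526 -0.0764493   0.01      ]
 [ 0.47932283 -0.26455223  0.01      ]
 [ 0.54067045 -0.26903659  0.01      ]] [np.float64(0.18792430760558856), np.float64(0.06131899236807735), np.float64(0.18861450788317727), np.float64(0.06151129664166785)]
yaw 1.4976473188939827 org [ 0.51614552 -0.18288471  0.01      ]
(array([0.30418481, 0.60211006, 0.22574406]), array([[ 8.92536099e-01, -4.50975640e-01, -5.33250355e-04],
       [-4.50975935e-01, -8.92535083e-01, -1.35352344e-03],
       [ 1.34461452e-04,  1.44855161e-03, -9.99998942e-01]]))
```

The torch measures 132.7 mm against 132 given, and its rest agrees. The dock plate comes out at about 188×61.5 mm against 190×64. I'll move over the torch for a closer wrist view.

```bash
python3 -m handwheel '[[[0.5,0.3,0.08,0,0,0,0],[0.98,0.61,0.16,0,0,0,0]]]'
python3 -m handwheel '[[[0.5,0.3,0.08,0,0,0,0],[0.98,0.61,0.16,0,0,0,0]]]'
python3 -m handwheel '[[[0.5,0.3,0.08,0,0,0,0],[0.98,0.61,0.16,0,0,0,0]]]'
python3 -m handwheel '[[[0.5,0.3,0.08,0,0,0,0],[0.98,0.61,0.16,0,0,0,0]]]'
python3 -m handwheel '[[[0.5,0.3,0.08,0,0,0,0],[0.98,0.61,0.16,0,0,0,0]]]'
python3 -m handwheel '[[[0.5,0.3,0.08,0,0,0,0],[0.98,0.61,0.16,0,0,0,0],[0.98,0.61,0.16,0,0,0,0]]]'
python3 -m handwheel '[[[0,0,0,0,0,0.35,0],[0,0,0,0,0,0.7,0],[0,0,0,0,0,0.78,0]]]'
python3 -m handwheel '[[[0,0,0,0,0,0.35,0],[0,0,0,0,0,0.7,0],[0,0,0,0,0,0.78,0],[0,0,0,0,0,0.78,0]]]'
python3 - <<'E'
from h import *
P=pose();print(P[0],arm.get_state()['ee_rot'],arm.get_state()['t'])
cv2.imwrite('pics/w1.png',cams.grab_frame('wrist'))
print(proj('wrist',[(.570,.198,.03),(.611,.0715,.03),(.592,.129,.03)],P))
E
```

```text
t: 0.35
eef_pos: [0.3525, 0.5226, 0.2128]
ee_rot: [3.14, -0.0, -0.467]
force: [-0.1, 0.4, 0.3]
width: 0.0878
gripper_force: 0.0
t: 0.6
eef_pos: [0.4008, 0.4431, 0.2004]
ee_rot: [3.141, 0.0, -0.468]
force: [0.5, 0.1, 0.9]
width: 0.0876
gripper_force: 0.0
t: 0.85
eef_pos: [0.4488, 0.3642, 0.1877]
ee_rot: [3.141, 0.0, -0.468]
force: [0.8, 0.4, 1.0]
width: 0.0872
gripper_force: 0.0
t: 1.1
eef_pos: [0.4967, 0.2854, 0.1749]
ee_rot: [3.141, 0.0, -0.468]
force: [0.6, 0.1, 0.4]
width: 0.0871
gripper_force: 0.0
t: 1.35
eef_pos: [0.5447, 0.2065, 0.1621]
ee_rot: [3.141, 0.0, -0.468]
force: [-0.1, 0.4, 0.8]
width: 0.0877
gripper_force: 0.0
t: 1.72
eef_pos: [0.5926, 0.1262, 0.1484]
ee_rot: [3.14, 0.001, -0.472]
force: [-0.0, 0.4, 0.1]
width: 0.0877
gripper_force: 0.0
t: 2.1
eef_pos: [0.5918, 0.1295, 0.1496]
ee_rot: [3.141, 0.0, -0.861]
force: [-0.7, 0.3, -0.1]
width: 0.0876
gripper_force: 0.0
t: 2.6
eef_pos: [0.5918, 0.1296, 0.1497]
ee_rot: [3.141, 0.0, -1.247]
force: [-0.0, -0.2, -0.8]
width: 0.0873
gripper_force: 0.0
[0.59184111 0.12958029 0.14969372] [ 3.14137556e+00  9.40769121e-05 -1.24676536e+00] 2.6
[[324.09667948 258.25049719]
 [325.53163745 133.81255765]
 [325.17349058 194.11021333]]
```

View pics/w1.png

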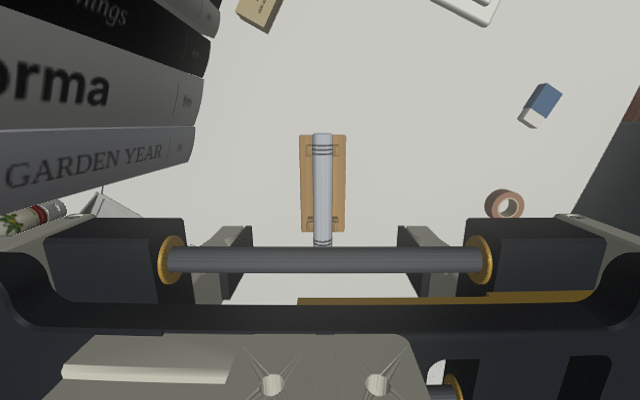

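The wrist view shows the torch vertical in the image, head end at (322,133) and axis at column 322.5. That puts it about 2 mm to tool −y of the tool centre, which agrees with the rest centre. The books' bases are around x=0.73, clear of the gripper. I'll descend and grip.

```bash
python3 -m handwheel '[[[0,-0.025,0.5,0,0,0,0],[0,-0.025,1,0,0,0,0],[0,-0.025,1,0,0,0,0]]]' 40
python3 -m handwheel '[[[0,0,0.4,0,0,0,0],[0,0,0.72,0,0,0,0],[0,0,0.72,0,0,0,0]]]'
python3 -m handwheel '[[[0,0,0,0,0,0,255],[0,0,0,0,0,0,255],[0,0,0,0,0,0,255],[0,0,0,0,0,0,255]]]'
```

```text
t: 3.02
eef_pos: [0.5918, 0.1288, 0.067]
ee_rot: [3.135, -0.001, -1.247]
force: [-1.0, 0.2, 0.7]
width: 0.0875
gripper_force: 0.0
t: 3.4
eef_pos: [0.5938, 0.1295, 0.0122]
ee_rot: [3.14, -0.0, -1.247]
force: [0.6, -0.2, 0.9]
width: 0.0877
gripper_force: 0.0
t: 3.9
eef_pos: [0.5943, 0.1297, 0.0127]
ee_rot: [-3.141, 0.0, -1.248]
force: [-0.2, 0.5, -0.3]
width: 0.053
gripper_force: 0.0
```

```bash
python3 -m handwheel '[[[0,0,0,0,0,0,255],[0,0,0,0,0,0,255],[0,0,0,0,0,0,255],[0,0,0,0,0,0,255],[0,0,0,0,0,0,255]]]' 40
```

```text
t: 4.53
eef_pos: [0.5943, 0.1297, 0.0122]
ee_rot: [-3.141, 0.0, -1.248]
force: [1.3, 0.1, 0.1]
width: 0.019
gripper_force: 40.0
```

```bash
python3 -m handwheel '[[[0,0,-0.2,0,0,0,255],[0,0,-0.6,0,0,0,255],[0,0,-1,0,0,0,255]]]'
python3 -m handwheel '[[[0,0,-0.4,0,0,0.2,255],[0,0,-0.75,0,0,0.5,255],[0,0,-0.75,0,0,0.79,255],[0,0,-0.75,0,0,0.79,255]]]'
python3 -m handwheel '[[[0.4,0.07,0,0,0,0,255],[0.82,0.14,0,0,0,0,255]]]'
python3 -m handwheel '[[[0.4,0.07,0,0,0,0,255],[0.82,0.14,0,0,0,0,255]]]'
python3 -m handwheel '[[[0.4,0.07,0,0,0,0,255],[0.82,0.14,0,0,0,0,255]]]'
python3 -m handwheel '[[[0.4,0.07,0,0,0,0,255],[0.82,0.14,0,0,0,0,255]]]'
python3 -m handwheel '[[[0.4,0.07,0,0,0,0,255],[0.82,0.14,0,0,0,0,255],[0.82,0.14,0,0,0,0,255],[0.82,0.14,0,0,0,0,255]]]'
python3 - <<'E'
from h import *
P=pose();print(P[0],arm.get_state()['ee_rot'],arm.get_state()['t'],arm.get_state()['width'],arm.get_state()['force'])
cv2.imwrite('pics/w2.png',cams.grab_frame('wrist'))
cv2.imwrite('pics/s2.png',cams.grab_frame('scene'))
cv2.imwrite('pics/t2.png',cams.grab_frame('top'))
o=np.array([.5161,-.1829,0]);y=1.4976;x=np.array([np.cos(y),np.sin(y),0]);l=np.array([-x[1],x[0],0])
for a,b in((-.085,-.032),(-.085,.032),(.105,.032),(.105,-.032)):print(proj('wrist',o+a*x+b*l+[0,0,.01],P))
E
```

```text
t: 4.9
eef_pos: [0.5939, 0.1294, 0.0939]
ee_rot: [3.141, -0.0, -1.248]
force: [0.2, 0.4, -1.6]
width: 0.0188
gripper_force: 40.0
t: 5.4
eef_pos: [0.5939, 0.1296, 0.1534]
ee_rot: [-3.141, 0.001, -1.642]
force: [0.2, -0.4, -0.8]
width: 0.019
gripper_force: 40.0
t: 5.65
eef_pos: [0.5775, 0.0644, 0.152]
ee_rot: [3.141, -0.001, -1.638]
force: [-0.3, -0.1, -0.8]
width: 0.0189
gripper_force: 40.0
t: 5.9
eef_pos: [0.5616, -0.0006, 0.1521]
ee_rot: [3.141, -0.0, -1.639]
force: [1.0, 0.1, -0.9]
width: 0.0193
gripper_force: 40.0
t: 6.15
eef_pos: [0.5457, -0.0653, 0.1521]
ee_rot: [3.141, -0.0, -1.639]
force: [-0.2, -0.2, 0.1]
width: 0.0188
gripper_force: 40.0
t: 6.4
eef_pos: [0.5298, -0.1299, 0.1522]
ee_rot: [3.141, -0.0, -1.639]
force: [-0.4, 0.3, -1.3]
width: 0.0191
gripper_force: 40.0
t: 6.9
eef_pos: [0.5144, -0.1935, 0.1521]
ee_rot: [3.141, 0.0, -1.641]
force: [-0.0, 0.2, -0.6]
width: 0.0191
gripper_force: 40.0
[ 0.51440972 -0.19347765  0.15210923] [ 3.14114883e+00  7.43282664e-05 -1.64135550e+00] 6.9 0.019079303750176708 [-0.00678906  0.20874982 -0.59368479]
[[294.33376028 119.65761438]]
[[355.8212947  119.83946882]]
[[350.86893028 282.18416098]]
[[298.20836783 282.02301068]]
```

View pics/w2.png

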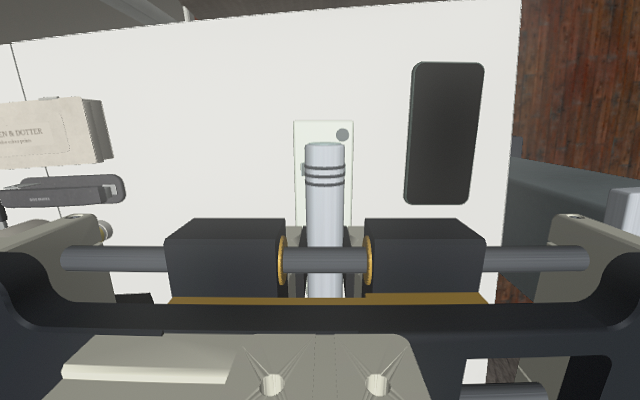

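The wrist view over the dock shows the plate's rear edge running (294,121) to (353,121). The torch head spans about 305–345 at row 145. Next I'll measure the lateral edges more precisely.

Run:
```python
from h import *
P=pose(); g=cv2.GaussianBlur(cv2.cvtColor(cv2.imread('pics/w2.png'),cv2.COLOR_BGR2GRAY),(3,3),0).astype(int)
for v in (126,132,138,155,195,205):
    r=g[v,270:380]; d=np.diff(r); i=np.argsort(-abs(d))[:10]; print(v,sorted((int(k+270.5),int(d[k])) for k in i))
c=g[100:160,310];d=np.diff(c);print('col310',[(int(k+100),int(d[k])) for k in np.argsort(-abs(d))[:6]])
c=g[100:160,325];d=np.diff(c);print('col325',[(int(k+100),int(d[k])) for k in np.argsort(-abs(d))[:6]])
p,R=P
print('head pred',proj('wrist',p+R@[.06,0,-.018],P),proj('wrist',p+R@[.06,0,-.028],P),proj('wrist',p+R@[.06,0.01,-.018],P),proj('wrist',p+R@[.06,-.01,-.018],P),proj('wrist',p+R@[.03,.01,-.018],P),proj('wrist',p+R@[.03,-.01,-.018],P))
```

```text
126 [(291, -13), (292, -19), (293, 12), (294, 20), (295, 4), (350, -7), (351, -18), (352, -6), (353, 16), (354, 10)]
132 [(291, -13), (292, -17), (294, 19), (335, -35), (336, -34), (347, 32), (348, 35), (349, 11), (351, -20), (353, 18)]
138 [(292, -21), (294, 21), (335, -23), (336, -34), (337, -22), (346, 18), (347, 35), (348, 27), (351, -23), (353, 22)]
155 [(292, -15), (294, 15), (303, -36), (304, -44), (306, 15), (342, -16), (344, 48), (345, 22), (350, -14), (353, 16)]
195 [(296, 14), (303, -16), (304, -45), (305, -30), (307, 14), (341, -14), (343, 38), (344, 31), (350, -16), (352, 17)]
205 [(294, -16), (296, 18), (304, -37), (305, -43), (307, 17), (341, -15), (343, 46), (344, 23), (349, -20), (351, 18)]
col310 [(142, -31), (141, -19), (143, -14), (145, 9), (144, 7), (121, 6)]
col325 [(141, -23), (140, -16), (142, -9), (145, 9), (146, 8), (121, 6)]
head pred [[326.88444608 144.64129709]] [[327.03716992 146.17947366]] [[346.94704912 144.65878708]] [[306.82328299 144.64201555]] [[345.78601553 202.59430088]] [[307.70926337 202.57210252]]
```

```bash
python3 -m handwheel '[[[-0.03,-0.025,0.4,0,0,0,255],[-0.03,-0.025,0.8,0,0,0,255],[-0.03,-0.025,0.8,0,0,0,255]]]'
python3 -m handwheel '[[[0,0,0.2,0,0,0,255],[0,0,0.3,0,0,0,255],[0,0,0.3,0,0,0,255],[0,0,0.3,0,0,0,255]]]'
python3 - <<'E'
from h import *
s=arm.get_state();print(s['eef_pos'],s['ee_rot'],s['force'],s['moment'])
cv2.imwrite('pics/s3.png',cams.grab_frame('scene')); 
i=cv2.imread('pics/s3.png')[180:290,310:460];cv2.imwrite('pics/s3c.png',cv2.resize(i,(750,550),interpolation=cv2.INTER_CUBIC))
E
```

```text
t: 7.42
eef_pos: [0.5152, -0.1905, 0.0862]
ee_rot: [3.137, -0.0, -1.642]
force: [-0.1, -0.1, -0.1]
width: 0.019
gripper_force: 40.0
t: 7.92
eef_pos: [0.5172, -0.1913, 0.0647]
ee_rot: [-3.141, -0.0, -1.643]
force: [0.9, 0.1, -0.1]
width: 0.0188
gripper_force: 40.0
[ 0.51720212 -0.19132448  0.06466249] [-3.14082532e+00 -1.19830884e-04 -1.64263898e+00] [ 0.91446138  0.08650618 -0.09080103] [ 0.03989942 -0.07963136  0.03540326]
```

View pics/s3c.png

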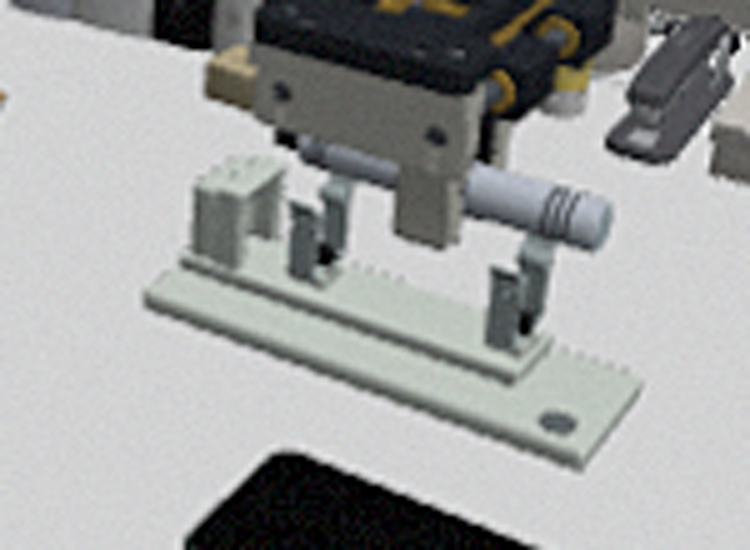

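The scene crop shows the torch held level above the dock. The tail at about (285,140) is short of the hood (240,170), and both clips lie under the barrel. I'll descend by feel.

```bash
python3 -m handwheel '[[[0,0,0.05,0,0,0,255],[0,0,0.1,0,0,0,255],[0,0,0.1,0,0,0,255]]]' | grep -E 'eef|force:'
python3 -m handwheel '[[[0,0,0.0125,0,0,0,255],[0,0,0.025,0,0,0,255]]]'| grep -E 'eef|force:'
python3 -m handwheel '[[[0,0,0.0125,0,0,0,255],[0,0,0.025,0,0,0,255]]]'| grep -E 'eef|force:'
```

```text
eef_pos: [0.5165, -0.1912, 0.0558]
force: [0.5, 0.1, -1.4]
gripper_force: 40.0
eef_pos: [0.5169, -0.1912, 0.0542]
force: [0.6, -0.1, -1.0]
gripper_force: 40.0
eef_pos: [0.5168, -0.1912, 0.0521]
force: [-0.1, 0.6, -1.2]
gripper_force: 40.0
```

```bash
python3 -m handwheel '[[[0,0,0.0125,0,0,0,255],[0,0,0.025,0,0,0,255]]]'| grep -E 'eef|force:'
python3 -m handwheel '[[[0,0,0.0125,0,0,0,255],[0,0,0.0125,0,0,0,255]]]'| grep -E 'eef|force:'
python3 -m handwheel '[[[0,0,0.0125,0,0,0,255],[0,0,0.0125,0,0,0,255]]]'| grep -E 'eef|force:'
```

```text
eef_pos: [0.5168, -0.1912, 0.0501]
force: [0.3, 0.5, -1.4]
gripper_force: 40.0
eef_pos: [0.5168, -0.1912, 0.0491]
force: [0.4, -0.5, -0.6]
gripper_force: 40.0
eef_pos: [0.5168, -0.1912, 0.0481]
force: [0.3, -0.4, 0.3]
gripper_force: 40.0
```

```bash
for i in 1; do python3 -m handwheel '[[[0,0,0.0125,0,0,0,255],[0,0,0.0125,0,0,0,255]]]'| grep -E 'eef|force:'
python3 -m handwheel '[[[0,0,0.0125,0,0,0,255],[0,0,0.0125,0,0,0,255]]]'| grep -E 'eef|force:'; done
python3 -c "
from station import arm
s=arm.get_state();print(s['moment'],s['ee_rot'])"
```

```text
eef_pos: [0.5168, -0.1912, 0.0471]
force: [-0.3, -0.5, -0.5]
gripper_force: 40.0
eef_pos: [0.5167, -0.1913, 0.0461]
force: [0.5, 0.4, -0.7]
gripper_force: 40.0
[0.05350118 0.08351049 0.03016945] [ 3.14142034e+00 -4.28295935e-05 -1.64275628e+00]
```

```bash
python3 -m handwheel '[[[0,0,0.0125,0,0,0,255],[0,0,0.0125,0,0,0,255]]]'| grep -E 'eef|force:'
python3 -m handwheel '[[[0,0,0.0125,0,0,0,255],[0,0,0.0125,0,0,0,255]]]'| grep -E 'eef|force:'
python3 -m handwheel '[[[0,0,0.0125,0,0,0,255],[0,0,0.0125,0,0,0,255]]]'| grep -E 'eef|force:'
```

```text
eef_pos: [0.5166, -0.1913, 0.0453]
force: [-2.1, 0.3, 4.2]
gripper_force: 40.0
eef_pos: [0.5167, -0.1913, 0.0442]
force: [-2.7, -0.2, 4.2]
gripper_force: 40.0
eef_pos: [0.517, -0.1913, 0.0434]
force: [-2.8, 0.6, 5.8]
gripper_force: 40.0
```

Contact came at TCP z≈0.0457, so the bar is set about 2.5 mm up. There is a −x side force, so the torch sits slightly too far +x. I'll shift 1 mm.

```bash
python3 -m handwheel '[[[0,0.0125,0,0,0,0,255],[0,0.0125,0,0,0,0,255]]]'| grep -E 'eef|force:'
python3 -c "
from station import arm
s=arm.get_state();print(s['moment'],s['ee_rot'],s['width'])"
```

```text
eef_pos: [0.5165, -0.1913, 0.0435]
force: [-0.5, -0.2, 5.5]
gripper_force: 40.0
[-0.15867959  0.07978174 -0.02538171] [-3.14027144e+00 -1.52014898e-04 -1.64258900e+00] 0.018988640875250165
```

```bash
python3 -m handwheel '[[[0,0,0.0125,0,0,0,255],[0,0,0.0125,0,0,0,255]]]'| grep -E 'eef|force:'
python3 -m handwheel '[[[0,0,0.0125,0,0,0,255],[0,0,0.0125,0,0,0,255]]]'| grep -E 'eef|force:'
python3 -c "
from station import arm
s=arm.get_state();print(s['moment'],s['ee_rot'],s['width'])"
```

```text
eef_pos: [0.5167, -0.1913, 0.0427]
force: [-0.2, -0.2, 6.5]
gripper_force: 40.0
eef_pos: [0.5167, -0.1913, 0.0418]
force: [-1.9, -0.3, 7.6]
gripper_force: 40.0
[ 0.02317102  0.35417392 -0.00087968] [-3.13999949e+00 -2.30081861e-04 -1.64242749e+00] 0.01902135307211311
```

```bash
python3 -m handwheel '[[[0,0,0.0125,0,0,0,255],[0,0,0.0125,0,0,0,255]]]'| grep -E 'eef|force:'
python3 -c "
from station import arm
s=arm.get_state();print(s['moment'],s['ee_rot'],s['width'])"
```

```text
eef_pos: [0.5167, -0.1913, 0.0408]
force: [-1.4, -0.7, 8.4]
gripper_force: 40.0
[ 0.06774361  0.45363516 -0.02337843] [-3.13999377e+00 -2.09932583e-04 -1.64245576e+00] 0.018743403823490074
```

```bash
python3 -m handwheel '[[[0,0.005,0.0125,0,0,0,255],[0,0.005,0.0125,0,0,0,255]]]'| grep -E 'eef|force:'
python3 -m handwheel '[[[0,0,0.0125,0,0,0,255],[0,0,0.0125,0,0,0,255]]]'| grep -E 'eef|force:'
python3 -m handwheel '[[[0,0,0.0125,0,0,0,255],[0,0,0.0125,0,0,0,255]]]'| grep -E 'eef|force:'
python3 -c "
from station import arm
s=arm.get_state();print(s['moment'],s['ee_rot'],s['width'])"
```

```text
eef_pos: [0.5165, -0.1913, 0.0399]
force: [-1.1, 0.3, 8.0]
gripper_force: 40.0
eef_pos: [0.5165, -0.1912, 0.0388]
force: [-0.9, -1.3, 7.3]
gripper_force: 40.0
eef_pos: [0.5164, -0.1912, 0.0377]
force: [-0.9, -0.7, 6.7]
gripper_force: 40.0
[ 0.12670779  0.12755132 -0.02495335] [-3.13987293e+00 -1.56094349e-04 -1.64247114e+00] 0.018794382922130735
```

```bash
python3 -m handwheel '[[[0,0,0.0125,0,0,0,255],[0,0,0.0125,0,0,0,255]]]'| grep -E 'eef|force:'
python3 -m handwheel '[[[0,0,0.0125,0,0,0,255],[0,0,0.0125,0,0,0,255]]]'| grep -E 'eef|force:'
python3 -m handwheel '[[[0,0,0.0125,0,0,0,255],[0,0,0.0125,0,0,0,255]]]'| grep -E 'eef|force:'
python3 -c "
from station import arm
s=arm.get_state();print(s['moment'],s['ee_rot'],s['width'])"
```

```text
eef_pos: [0.5163, -0.1912, 0.0366]
force: [-0.7, -1.2, 5.6]
gripper_force: 40.0
eef_pos: [0.5162, -0.1911, 0.0354]
force: [1.0, -0.2, 4.8]
gripper_force: 40.0
eef_pos: [0.5159, -0.1911, 0.0342]
force: [0.5, -0.5, 2.2]
gripper_force: 40.0
[ 0.05846497 -0.44097596 -0.00991432] [-3.14082513e+00  4.25104368e-05 -1.64269547e+00] 0.018681896381482415
```

```bash
python3 -m handwheel '[[[0,0,0.0125,0,0,0,255],[0,0,0.0125,0,0,0,255]]]'| grep -E 'eef|force:'
python3 -m handwheel '[[[0,0,0.0125,0,0,0,255],[0,0,0.0125,0,0,0,255]]]'| grep -E 'eef|force:'
python3 -m handwheel '[[[0,0,0.0125,0,0,0,255],[0,0,0.0125,0,0,0,255]]]'| grep -E 'eef|force:'
python3 -c "
from station import arm
s=arm.get_state();print(s['moment'],s['ee_rot'],s['width'])"
```

```text
eef_pos: [0.5157, -0.1911, 0.033]
force: [1.9, 0.1, 1.4]
gripper_force: 40.0
eef_pos: [0.5155, -0.1911, 0.0319]
force: [2.7, -0.2, -0.3]
gripper_force: 40.0
eef_pos: [0.5157, -0.1911, 0.031]
force: [4.9, -1.0, -1.6]
gripper_force: 40.0
[-0.09007966 -1.49672821  0.01124178] [-3.14121654e+00  3.83032954e-05 -1.64281170e+00] 0.019233640823515138
```

The barrel is through the lips. A +x side force is building, so I'll ease sideways before finding the saddles.

```bash
python3 -m handwheel '[[[0,-0.0125,0,0,0,0,255],[0,-0.0125,0,0,0,0,255]]]'| grep -E 'eef|force:'
python3 -m handwheel '[[[0,0,0.00625,0,0,0,255],[0,0,0.00625,0,0,0,255]]]'| grep -E 'eef|force:'
python3 -m handwheel '[[[0,0,0.00625,0,0,0,255],[0,0,0.00625,0,0,0,255]]]'| grep -E 'eef|force:'
python3 -c "
from station import arm
s=arm.get_state();print(s['moment'],s['ee_rot'],s['width'],s['t'])"
```

```text
eef_pos: [0.5158, -0.1911, 0.0309]
force: [2.0, 0.3, -0.5]
gripper_force: 40.0
eef_pos: [0.516, -0.1912, 0.0305]
force: [0.7, 0.6, -1.6]
gripper_force: 40.0
eef_pos: [0.5161, -0.1912, 0.0301]
force: [-0.1, 0.6, 0.5]
gripper_force: 40.0
[ 0.14799931  0.00608692 -0.00025329] [ 3.14099626e+00 -2.15610241e-05 -1.64288908e+00] 0.019108457148115782 14.85
```

```bash
python3 -m handwheel '[[[0,0,0.00625,0,0,0,255],[0,0,0.00625,0,0,0,255]]]'| grep -E 'eef|force:'
python3 -m handwheel '[[[0,0,0.00625,0,0,0,255],[0,0,0.00625,0,0,0,255]]]'| grep -E 'eef|force:'
python3 -c "
from station import arm
s=arm.get_state();print(s['moment'],s['ee_rot'],s['width'],s['t'])"
```

```text
eef_pos: [0.5161, -0.1912, 0.0298]
force: [-1.2, 0.1, 4.3]
gripper_force: 40.0
eef_pos: [0.5162, -0.1913, 0.0295]
force: [-2.3, 0.4, 7.7]
gripper_force: 40.0
[0.45144173 1.04010782 0.06498495] [ 3.14127882e+00 -1.51789047e-04 -1.64267375e+00] 0.019252536799794856 15.35
```

```bash
python3 -m handwheel '[[[0,-0.005,0.00625,0,0,0,255],[0,-0.005,0.00625,0,0,0,255]]]'| grep -E 'eef|force:'
python3 -m handwheel '[[[0,-0.005,0.00625,0,0,0,255],[0,-0.005,0.00625,0,0,0,255]]]'| grep -E 'eef|force:'
python3 -c "
from station import arm
s=arm.get_state();print(s['moment'],s['ee_rot'],s['width'],s['t'])"
```

```text
eef_pos: [0.5162, -0.1913, 0.0292]
force: [-4.5, 2.0, 11.2]
gripper_force: 40.0
eef_pos: [0.5162, -0.1914, 0.029]
force: [-6.3, 2.5, 14.5]
gripper_force: 40.0
[ 1.05434734  2.44665102 -0.05791892] [ 3.14011328e+00 -2.55408008e-04 -1.64266875e+00] 0.019077425816669456 15.85
```

Firm saddle contact. I'll back off to near zero vertical force and recentre sideways, then slide.

```bash
python3 -m handwheel '[[[0,0.0175,-0.02,0,0,0,255],[0,0.0175,-0.02,0,0,0,255],[0,0.0175,-0.02,0,0,0,255]]]'| grep -E 'eef|force:'
python3 -c "
from station import arm,cams
import cv2
s=arm.get_state();print(s['moment'],s['ee_rot'],s['width'],s['t'])
cv2.imwrite('pics/s4.png',cams.grab_frame('scene')) 
i=cv2.imread('pics/s4.png')[180:290,310:460];cv2.imwrite('pics/s4c.png',cv2.resize(i,(750,550),interpolation=cv2.INTER_CUBIC))"
```

```text
eef_pos: [0.5161, -0.1912, 0.0298]
force: [-1.2, -0.0, 4.1]
gripper_force: 40.0
[ 0.17189901  0.13094352 -0.02086646] [-3.14126983e+00 -7.97048452e-05 -1.64265694e+00] 0.01900436302370056 16.225
```

View pics/s4c.png

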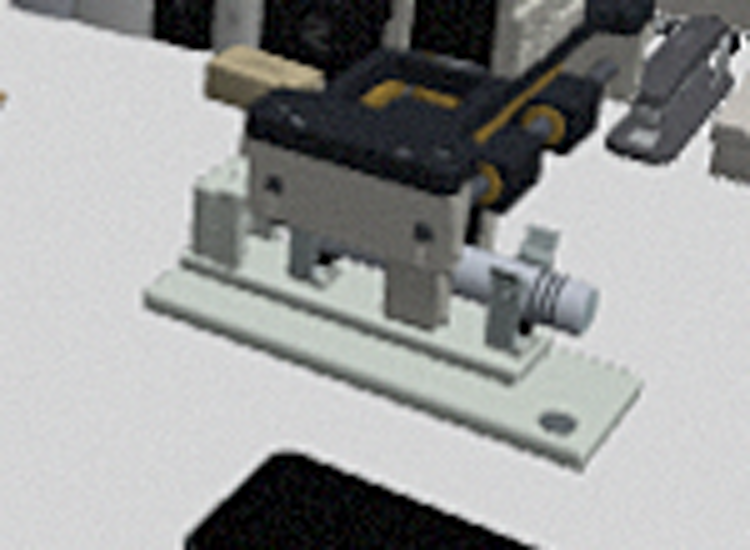

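The crop shows the barrel seated in the rear clip at (520,300), with its head out to (595,305). Now the slide toward the hood, along tool −x.

```bash
python3 -m handwheel '[[[0,0,-0.006,0,0,0,255],[-0.025,0,-0.006,0,0,0,255],[-0.025,0,-0.006,0,0,0,255]]]'| grep -E 'eef|force:'
python3 -m handwheel '[[[-0.03,0,0,0,0,0,255],[-0.05,0,0,0,0,0,255],[-0.05,0,0,0,0,0,255]]]'| grep -E 'eef|force:'
python3 -c "
from station import arm
s=arm.get_state();print(s['moment'],s['ee_rot'],s['width'],s['t'])"
```

```text
eef_pos: [0.5161, -0.1891, 0.0301]
force: [0.9, -1.2, -0.7]
gripper_force: 40.0
eef_pos: [0.5164, -0.1849, 0.0302]
force: [1.6, -0.7, -2.5]
gripper_force: 40.0
[-0.16757352 -0.86432386  0.01904564] [-3.14133699e+00  1.32654972e-04 -1.64263112e+00] 0.01896250077077719 17.025
```

```bash
python3 -m handwheel '[[[-0.03,0,0,0,0,0,255],[-0.05,0,0,0,0,0,255],[-0.05,0,0,0,0,0,255]]]'| grep -E 'eef|force:'
python3 -m handwheel '[[[-0.0125,0,0,0,0,0,255],[-0.025,0,0,0,0,0,255],[-0.025,0,0,0,0,0,255]]]'| grep -E 'eef|force:'
python3 -m handwheel '[[[-0.0125,0,0,0,0,0,255],[-0.0125,0,0,0,0,0,255]]]'| grep -E 'eef|force:'
python3 -c "
from station import arm
s=arm.get_state();print(s['moment'],s['ee_rot'],s['width'],s['t'])"
```

```text
eef_pos: [0.5167, -0.181, 0.0302]
force: [3.2, -0.3, -2.4]
gripper_force: 40.0
eef_pos: [0.5168, -0.1791, 0.0303]
force: [2.7, -1.4, -2.9]
gripper_force: 40.0
eef_pos: [0.5168, -0.1781, 0.0302]
force: [2.8, -1.6, -3.2]
gripper_force: 40.0
[-0.55116591 -1.24374812 -0.00197642] [-3.14155781e+00  8.47446666e-06 -1.64274291e+00] 0.01858602497274922 18.025
```

```bash
python3 -m handwheel '[[[-0.0125,-0.006,0.004,0,0,0,255],[-0.0125,-0.006,0.004,0,0,0,255]]]'| grep -E 'eef|force:'
python3 -m handwheel '[[[-0.0125,0,0,0,0,0,255],[-0.0125,0,0,0,0,0,255]]]'| grep -E 'eef|force:'
python3 -m handwheel '[[[-0.0125,0,0,0,0,0,255],[-0.0125,0,0,0,0,0,255]]]'| grep -E 'eef|force:'
```

```text
eef_pos: [0.5169, -0.1772, 0.03]
force: [1.0, -1.4, 1.1]
gripper_force: 40.0
eef_pos: [0.517, -0.1763, 0.03]
force: [-0.3, -2.8, 2.5]
gripper_force: 40.0
eef_pos: [0.517, -0.1762, 0.03]
force: [0.1, -8.1, 1.2]
gripper_force: 40.0
```

```bash
python3 -m handwheel '[[[-0.0125,0,0,0,0,0,255],[-0.0125,0,0,0,0,0,255]]]'| grep -E 'eef|force:'
```

```text
eef_pos: [0.517, -0.176, 0.03]
force: [0.2, -15.8, 0.8]
gripper_force: 40.0
```

The contact is felt: y-force rose 3→8→16 N with no further travel, at dock x≈6–7 mm as expected. I'll ease off, let go and retract.

```bash
python3 -m handwheel '[[[0.0125,0,0,0,0,0,255],[0.0125,0,0,0,0,0,255],[0.0125,0,0,0,0,0,110],[0.0125,0,0,0,0,0,110],[0.0125,0,0,0,0,0,110]]]'
python3 -m handwheel '[[[0,0,0,0,0,0,110],[0,0,0,0,0,0,110]]]'
```

```text
t: 19.65
eef_pos: [0.5173, -0.175, 0.0298]
ee_rot: [3.141, 0.0, -1.643]
force: [1.5, 0.5, 0.2]
width: 0.0435
gripper_force: 0.0
t: 19.9
eef_pos: [0.5175, -0.1751, 0.0299]
ee_rot: [3.142, 0.0, -1.643]
force: [0.2, -0.4, -1.4]
width: 0.0492
gripper_force: 0.0
```

```bash
python3 -m handwheel '[[[0,0,-0.3,0,0,0,110],[0,0,-0.65,0,0,0,110],[0,0,-1,0,0,0,110]]]' | grep -E 'eef|force:'
python3 -m handwheel '[[[0,0,-0.5,0,0,0,110],[0,0,-1,0,0,0,110]]]' | grep -E 'eef|force:'
python3 -m handwheel '[[[1,0,-0.3,0,0,0,110],[1,0,-0.3,0,0,0,110],[1,0,-0.3,0,0,0,110]]]'
python3 - <<'E'
from h import *
P=pose()
t=cams.grab_frame('top');s=cams.grab_frame('scene');w=cams.grab_frame('wrist')
cv2.imwrite('pics/w5.png',w);cv2.imwrite('pics/s5.png',s)
a=cv2.resize(s[190:280,320:450],(520,360),interpolation=cv2.INTER_CUBIC)
cv2.imwrite('pics/f5.png',np.hstack([a,cv2.resize(w[100:400,200:440],(280,360))]))
o=np.array([.5161,-.1829,0]);y=1.4976;x=np.array([np.cos(y),np.sin(y),0])
print('expected scene px head/tail',proj('scene',o+x*-.054+[0,0,.0485]),proj('scene',o+x*.078+[0,0,.0485]))
E
```

```text
eef_pos: [0.5173, -0.1752, 0.1107]
force: [0.9, 0.2, -0.1]
gripper_force: 0.0
eef_pos: [0.5172, -0.1752, 0.1911]
force: [0.6, 0.2, -1.2]
gripper_force: 0.0
t: 20.9
eef_pos: [0.5115, -0.2562, 0.2143]
ee_rot: [-3.141, 0.0, -1.645]
force: [-0.0, 0.9, 0.4]
width: 0.0503
gripper_force: 0.0
expected scene px head/tail [[419.99884137 239.46004062]] [[358.36465604 219.24218511]]
```

View pics/f5.png

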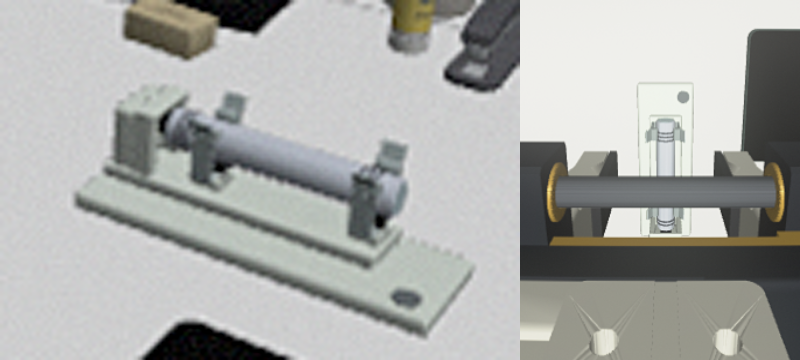

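The torch lies in both clips with its tail under the hood. Its head is at scene pixel (420,238), against (420,239) expected for fully home.

```bash
python3 -c "
from station import arm
print(arm.job_done())"
```

```text
the job is handed in; nothing more can be done
None
```

The pen torch is on charge: it snapped into both clips, I slid it until its tail stopped against the contact under the hood, then let go. The highest push I read against the dock was about 16 N, nothing else on the desk was touched as far as I saw, and I handed the job in at about 21 s.

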